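Shake the clamp pin out of the swivel box

ROBOT

A 6-joint arm with a two-finger parallel gripper is mounted at the origin on the work surface. World frame = base frame: x ahead of the robot, y to its left, z up, the work surface at z = 0. Lengths are in m, angles in degrees, forces in N, time in s.
With the tool pointing down it reaches from about 0.375 to 0.9 m from the base axis. Payload 3.1 kg.
Tool frame: the origin (TCP) lies at the very end of the fingers, on their centre line; the grasp point (between the pads) lies 19 mm behind it; x points along the fingers, z is the direction in which the jaws open and shut, and the axes are right-handed (so a half turn about x gives the same grasp; the last joint's range is limited). The gripper opens to 87 mm and grips with 3 to 60 N. Pads are 19 mm wide; open, the fingers measure 117 mm over their backs; the gripper's body (75 mm by 190 mm) begins 51 mm behind the grasp point.
Start: joints at [-81.962, 30.224, 82.088, -0, 67.689, -10.227], TCP at [0.196, -0.593, 0.223] pointing down, gripper open.
Joint ranges: [-176.69, 176.69], [-43.24, 126.21], [12.49, 139.97], [-82, 262], [0, 151.66], [-163.58, 163.58]. Speed limits (degrees/s): [159.86, 159.86, 180, 180, 180, 180].

INTERFACE

Orientations are given as a 3x3 rotation matrix whose columns are the frame's x, y, z axes.
In Python, from rig import bot gives the robot as it stands.
- The arm moves only by the tool send_rows, never from a script. Its arguments are lists of equal length, an entry for each row: "fingers": the opening, from 0 (shut) to 1 (fully open); "dp": the shift along the world's x, y, z in mm, a list of three; "turn": the turn, a rotation vector about the world's x, y, z in rad, a list of three. In form: {"fingers": [fingers, ...], "dp": [[tx, ty, tz], ...], "turn": [[rx, ry, rz], ...]}. A call has 1 to 10 rows; each row is the pose to reach, as a shift and turn from the pose measured when the call began; what a row does not reach only later rows make up. A row lasts 1/12 s, in which the tool goes at most 41.7 mm and 7.16 degrees, less where a joint would pass 70% of its speed; a pose out of reach is approached as far as the arm can. A call with a gripper value outside its range is refused whole. The fingers move at their own pace and stop on an object; the grip force is fixed at half the most. Time passes only in rows, so rows that repeat a pose let the fingers close. It gives the time, the measured TCP pose, the force and the opening at its end, in the units of the state.
- bot.read_state(): the state, without advancing time (a new reading comes with each control period).
- bot.capture(name): name is "scene" or "top"; returns a dict with "img" (384x512x3 uint8, blue, green, red), "z_map" (384x512 float32, m along the optical axis (not along the pixel's ray), 0 where there is no reading), "mtx" (3x3 intrinsics, pixels), "k1" (the pictures are not rectified: a ray, as slopes to the right and down, at radius r is drawn at 1 + k1 r^2 times it, then the intrinsics apply), "origin" and "orientation" of the camera in the world. Camera axes: x right, y up, looking along -z (the intrinsics and any distortion apply to the point x, -y, -z); pixel columns grow to the right and rows downward; lengths in m; the calibration is good to about 2 mm. A picture is of the moment at which its call begins.
- bot.hand_in(): hands the job in, once; it reports no verdict.
The state is a dict: "time_s": time; "joint_positions": joint angles; "qvel": joint speeds; "tau": joint torques, N m; "position": TCP position; "tcp_rot": TCP orientation; "force": force on the tool from outside, world axes, zero at the start; "moment": the same for the moment, N m; "opening": opening from 0.0 (shut) to 1.0 (fully open).
Only numpy, scipy, OpenCV 4.12 (cv2) and the standard library are available. Lean on these libraries where they do the work, as an engineer would, in place of code of your own. Each camera call takes 0.05 s, during which the arm holds its last target.

TASK

The tiffin's clamp pin has fallen into the yellow slotted box on the swivel stand. Push the single katori under the box, fully home against the stand's back bar, then turn the box upside down by its hand wheel and rock it to and fro until the pin drops through the slot into the katori. Leave the katori standing there with the pin in it, do not let the pin fall onto the slab, and leave the other things where they are.

Things in the scene. Friction and masses are not known exactly. Their poses are not given: they have to be found in the camera images.
- stand: Fixed steel swivel stand carrying the yellow box. Origin on the slab midway between its uprights; x is the direction in which the katori is pushed in (it enters from the -x side), y runs along the axle towards the hand wheel, z up. Uprights at y = -68 and +68 mm: 8 mm thick, 24 mm long in x, 162 mm tall; 128 mm clear between them. Feet 14 mm wide, 12 mm high, from x = -75 to +75 mm.
- home (a point): Point on the stand 18 mm above the slab, straight below the axle: centre of the katori when fully home. The box hangs over this place (lowest 93 mm above the slab while turning, 114 mm at rest): to push the katori home from behind, lean the gripper back about 30 degrees, its body away from the stand, so that it clears the box and the wheel.
- back_bar (a point): Middle of the front face of the stand's low back cross bar (14 mm high), 51 mm from the home point along the stand's +x. The katori's wall meets its top edge when the katori is fully home, its centre then a few mm past the home point.
- wheel_axis (a point): Point on the axle, 145 mm above the slab, 122 mm along the stand's +y from its origin, level with mid-length of the hand wheel's pegs. Four spokes in a cross end in black pegs parallel to the axle, 12 mm thick, 60 mm from the axle, from y = 98 mm (spokes) to 148 mm. Push a peg with the fingertips, or swing it between loosely open fingers.
- peg (a point): Mid-length of the peg that is straight above the axle at joint value 0 (the other three are a quarter turn apart, so at pi another peg is on top).
- box (a joint): Turn of box and hand wheel about the axle, rad, range -0.6 to 4.1. 0 = upright (slotted lid on top), pi = upside down (slot down). Grows as the top of the wheel moves towards the stand's +x. Stiff hinge (0.05 N m, about 1 N at a peg) that stays where it is left. About 0.6 rad either side of pi, moved in a second or so, is enough; a wilder swing can throw the pin past the katori. It starts at 0.
- slot (a point): Centre of the slot in the opaque yellow lid. Slot 13 mm by 40 mm, long way parallel to the axle, lid 4 mm thick. Box of translucent yellow plastic, 84 (x) by 60 (y) by 62 mm, centred on the axle, inside 78 x 54 mm, inner corners bevelled by 14 mm. The pin slides to the lower wall at a lean of 0.4 rad; leaning the inverted box one way, then the other, lays it along the slot and rolls it across.
- pin_center (a point): Centre of the dark steel pin, round-ended, 9 mm thick, 34 mm long over all, loose inside the box (its centre lies above 90 mm while inside the box).
- katori_center (a point): Centre of the single steel katori (round open bowl) half-way up, 18 mm above its underside. 100 mm across the rim, 72 mm across the foot, 36 mm tall, wall 3 mm, about 140 g. It starts empty on the slab, on the stand's -x side.
- tiffin: four-tier stacking steel tiffin with lever clamp, 130 mm across, 252 mm tall; bystander; origin at the centre of its underside
- pickle_jar: white ceramic pickle jar with knobbed lid, 94 mm across, 128 mm tall; bystander; origin at the centre of its underside
- spatula: wooden spatula lying flat, about 300 mm long; bystander
- katori_pair: two steel katoris nested in each other, 98 mm across, 41 mm tall; bystander, not the one to use; origin at the centre of the underside
- tumbler: steel drinking tumbler, 68 mm across, 95 mm tall; bystander; origin at the centre of its underside
- spice_jar: amber glass spice jar with red cap, 56 mm across, 100 mm tall; bystander; origin at the centre of its underside
- katori: The same single katori, origin at the centre of its underside.
- pin: The same pin, origin on its side at mid-length, 4.5 mm from its centre.

How it is judged (in metres and radians):
On the way, in this order (a step that is already met when the one before it is completed fails the run):
1. the single katori is fully home under the box, upright, with the pin still in the box (horizontal distance between katori_center and home below 0.02 m and angle between katori_center's own z axis and vertical below 0.12 rad and height (world z) of katori_center below 0.028 m and height (world z) of pin_center above 0.09 m), for 0.2 s.
2. the box has been turned over (joint beyond 2.4 rad) (value of joint box above 2.4 rad).
At the end, for the whole second after the job is handed in: The katori stands upright on the slab (tilt under 0.12 rad) within 20 mm of its home point under the box, and the pin lies at rest in it (pin centre within 45 mm of the katori's axis and below 35 mm) (horizontal distance between katori_center and home below 0.02 m and angle between katori_center's own z axis and vertical below 0.12 rad and height (world z) of katori_center below 0.028 m and horizontal distance between pin_center and katori_center below 0.045 m and height (world z) of pin_center below 0.035 m and linear speed of pin below 0.05 m/s and linear speed of katori below 0.02 m/s); the robot touches nothing.
It fails at once if the pin falls onto the slab beside the katori (height (world z) of pin_center below 0.03 m and horizontal distance between pin_center and katori_center above 0.056 m).
It fails at once if a bystander is moved by more than 40 mm (distance of any of tiffin, pickle_jar, spatula, katori_pair, tumbler, spice_jar from where it was at the start of the episode above 0.04 m).
It also fails if it takes over 70 s, if anything falls off the work surface, if the arm or the gripper's body presses on something with over 40 N, if the wrist force passes 120 N, or if a joint passes its speed limit or range.

## Working session

There is one attempt and no reset: what is moved stays moved. The work goes in short steps, Python scripts to look and compute and a tool call to move; the robot and the scene stay as the last step left them, time stands still between calls to the robot, and variables do not carry over. Pictures are saved under pics/ and viewed, and the job is handed in when it is done.

Besides the shell and the picture viewer there is one more tool, called after "Emit:" by a JSON object that holds its "fn" and its "kwargs". send_rows: Moves the arm, as the interface text tells. Its arguments: {"type":"object","properties":{"fingers":{"type":"array","items":{"type":"number"}},"dp":{"type":"array","items":{"type":"array","items":{"type":"number"}}},"turn":{"type":"array","items":{"type":"array","items":{"type":"number"}}}},"required":["fingers","dp","turn"]}

```bash
ls; mkdir -p pics
python3 - <<'E'
from rig import bot
import cv2,numpy as np
s=bot.read_state();print(s)
for n in ("scene","top"):
    c=bot.capture(n)
    cv2.imwrite(f"pics/{n}0.png",c["img"]); np.savez(f"{n}0.npz",**c)
    print(n,c["mtx"],c["k1"],c["origin"],c["orientation"])
E
```

```text
pics
{'time_s': 0.0, 'joint_positions': array([-8.19605513e+01,  3.02770373e+01,  8.21568266e+01,  1.18182595e-03,
        6.76890727e+01, -1.02242007e+01]), 'qvel': array([ 0.00705635,  0.00586236,  0.00045627, -0.0243239 ,  0.0213311 ,
       -0.03997449]), 'tau': array([ 8.98497728e-04, -4.40037811e+01, -1.76589292e+01,  6.34015328e-02,
        5.84775140e-02, -1.65675478e-04]), 'position': array([ 0.19583013, -0.59275506,  0.22158987]), 'tcp_rot': array([[-2.81184203e-04,  9.49627012e-01,  3.13382290e-01],
       [ 2.12722870e-03,  3.13382162e-01, -9.49624713e-01],
       [-9.99997698e-01,  3.99616334e-04, -2.10819194e-03]]), 'force': array([-0.15365882,  0.2654218 ,  0.10330269]), 'moment': array([ 0.00560798, -0.04465907, -0.01308286]), 'opening': 0.996402572161583}
scene [[355.41250221   0.         248.78532123]
 [  0.         355.41250221 191.52324411]
 [  0.           0.           1.        ]] -0.08307231204683067 [0.98396132 0.57938004 1.00288122] [[-0.82382765 -0.44125561  0.35581102]
 [ 0.5666236  -0.62370388  0.53845256]
 [-0.0156745   0.64520304  0.76385035]]
top [[397.05423169   0.         254.36376681]
 [  0.         397.05423169 190.15870266]
 [  0.           0.           1.        ]] -0.055298089202806565 [0.41794413 0.00318141 1.18417524] [[ 2.50494561e-03  9.88839279e-01 -1.48965118e-01]
 [-9.99937098e-01  8.48231954e-04 -1.11839805e-02]
 [-1.09328022e-02  1.48983763e-01  9.88779203e-01]]
```

View pics/scene0.png

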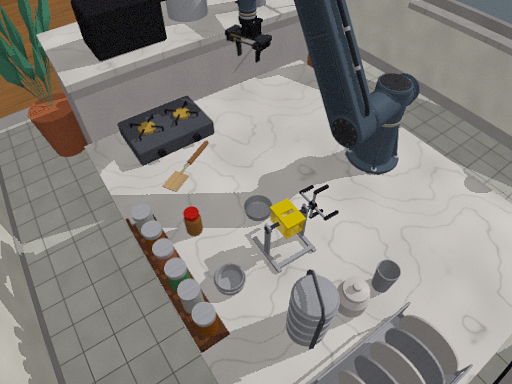

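View pics/top0.png

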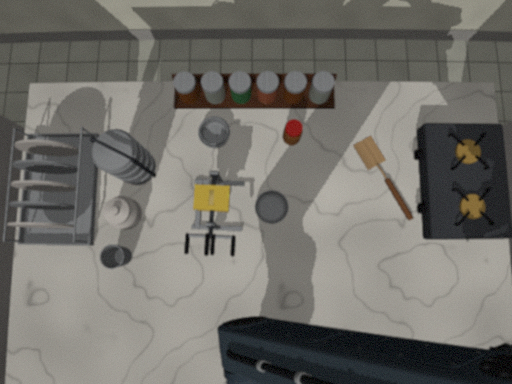

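```bash
cat > h.py <<'E'
import numpy as np,cv2
def dist(c): return np.array([c["k1"],0,0,0,0],float)
def rays(c,px):
    u=cv2.undistortPoints(np.asarray(px,float).reshape(-1,1,2),c["mtx"],dist(c)).reshape(-1,2)
    d=np.c_[u[:,0],-u[:,1],-np.ones(len(u))]
    return d@np.asarray(c["orientation"]).T
def onplane(c,px,z):
    d=rays(c,px);o=np.asarray(c["origin"]);t=(z-o[2])/d[:,2]
    return o+t[:,None]*d
def cloud(c):
    h,w=c["z_map"].shape
    vv,uu=np.mgrid[0:h,0:w]
    d=rays(c,np.c_[uu.ravel(),vv.ravel()])
    P=np.asarray(c["origin"])+d*c["z_map"].ravel()[:,None]
    return P.reshape(h,w,3)
def proj(c,P):
    P=np.atleast_2d(P);q=(P-c["origin"])@np.asarray(c["orientation"])
    q=np.c_[q[:,0],-q[:,1],-q[:,2]]
    return cv2.projectPoints(q,np.zeros(3),np.zeros(3),c["mtx"],dist(c))[0].reshape(-1,2)
def load(n): return dict(np.load(n+".npz"))
E
python3 - <<'E'
from h import *
t=load("top0");s=load("scene0")
cv2.imwrite("pics/topz.png",cv2.resize(t["img"][110:270,80:310],None,fx=3.4,fy=3.4,interpolation=cv2.INTER_CUBIC))
cv2.imwrite("pics/scz.png",cv2.resize(s["img"][170:310,200:360],None,fx=4.2,fy=4.2,interpolation=cv2.INTER_CUBIC))
for n,c in(("t",t),("s",s)):
    P=cloud(c)
    hsv=cv2.cvtColor(c["img"],cv2.COLOR_BGR2HSV)
    # slab check
    m=(abs(P[...,2])<0.01); print(n,"slab z med",np.median(P[m][:,2]), (c["z_map"]==0).mean())
    y=((hsv[...,0]>20)&(hsv[...,0]<35)&(hsv[...,1]>150)&(hsv[...,2]>120)&(P[...,2]>0.08)&(P[...,2]<.3)).astype(np.uint8)
    k,l,st,ce=cv2.connectedComponentsWithStats(y); i=1+np.argmax(st[1:,4]); q=P[l==i]
    print("yellow",st[i],q.min(0),q.max(0),np.median(q,0))
    top=q[q[:,2]>np.percentile(q[:,2],60)]
    print(" top",top.mean(0), cv2.minAreaRect((top[:,:2]*1000).astype(np.float32)))
E
```

```text
t slab z med 0.0007585956942381955 0.003972371419270833
yellow [194 185  35  26 725] [0.51821495 0.08203254 0.11789516] [0.58708442 0.16902939 0.18292452] [0.55141646 0.12319067 0.17740709]
 top [0.55019384 0.12327939 0.17919496] ((550.579833984375, 125.09090423583984), (84.98741912841797, 62.18372344970703), 87.85728454589844)
s slab z med 0.0002003497093936435 0.004191080729166667
yellow [270 198  36  41 837] [0.5043303  0.08082121 0.11447607] [0.58841041 0.17297608 0.18258476] [0.56131154 0.14005841 0.17573742]
 top [0.55381079 0.12701437 0.17782079] ((554.2455444335938, 127.01683044433594), (90.48976135253906, 64.47220611572266), 86.827880859375)
```

Run:
```python
from h import *
t=load("top0");s=load("scene0")
for n,c in(("t",t),("s",s)):
    P=cloud(c)
    for name,(x0,x1,y0,y1,z0,z1) in dict(kat=(.3,.5,-.15,.02,.02,.06),wheel=(.2,.42,.0,.2,.06,.25),upr=(.3,.6,0,.2,.15,.175),feet=(.3,.6,-.05,.25,.006,.02)).items():
        m=(P[...,0]>x0)&(P[...,0]<x1)&(P[...,1]>y0)&(P[...,1]<y1)&(P[...,2]>z0)&(P[...,2]<z1)
        q=P[m]
        if len(q): print(n,name,len(q),q.min(0).round(3),q.max(0).round(3),((q.min(0)+q.max(0))/2).round(3), q.mean(0).round(3))
```

```text
t kat 21 [ 0.495 -0.055  0.021] [ 0.499 -0.012  0.038] [ 0.497 -0.034  0.03 ] [ 0.497 -0.034  0.033]
t wheel 130 [0.259 0.009 0.085] [0.42  0.197 0.249] [0.339 0.103 0.167] [0.398 0.118 0.162]
t upr 361 [0.402 0.067 0.15 ] [0.598 0.196 0.175] [0.5   0.132 0.162] [0.485 0.128 0.158]
t feet 495 [ 0.302 -0.05   0.006] [0.586 0.246 0.02 ] [0.444 0.098 0.013] [0.496 0.085 0.011]
s kat 12 [ 0.495 -0.049  0.025] [ 0.5   -0.016  0.038] [ 0.498 -0.032  0.032] [ 0.498 -0.033  0.032]
s wheel 175 [0.209 0.003 0.087] [0.42  0.199 0.25 ] [0.315 0.101 0.168] [0.306 0.068 0.214]
s upr 355 [0.407 0.068 0.15 ] [0.6   0.199 0.175] [0.503 0.133 0.163] [0.521 0.138 0.16 ]
s feet 323 [ 0.306 -0.049  0.006] [0.6  0.24 0.02] [0.453 0.096 0.013] [0.527 0.135 0.012]
```

View pics/topz.png

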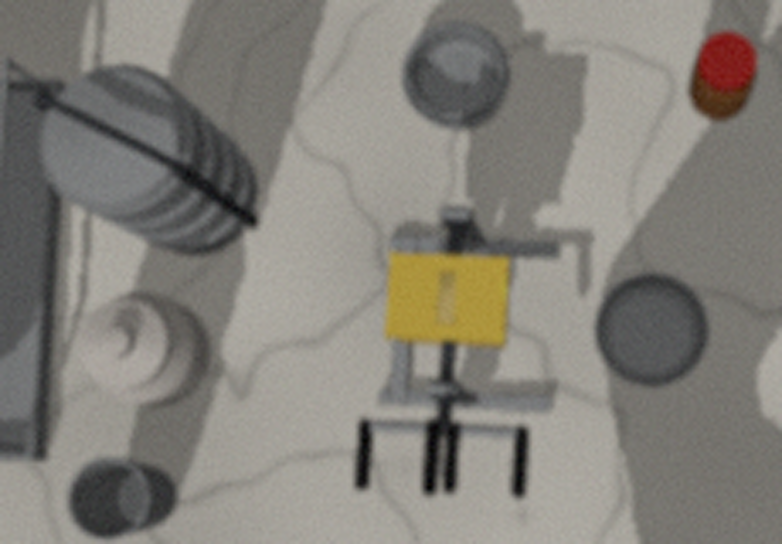

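View pics/scz.png

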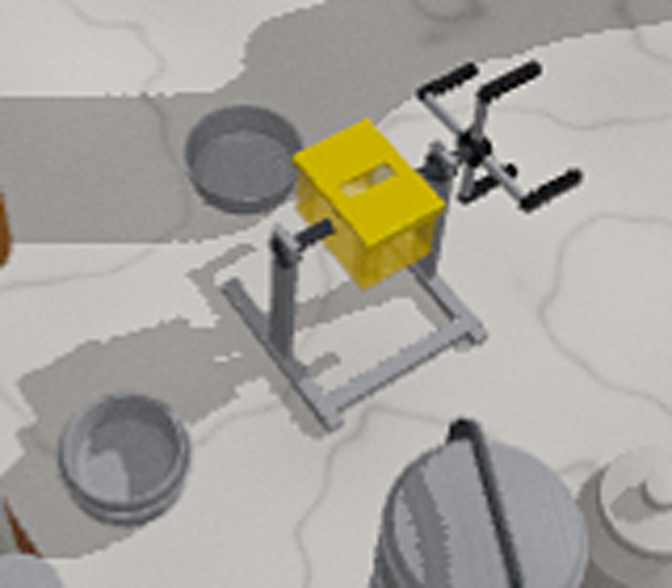

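Run:
```python
from h import *
t=load("top0");s=load("scene0")
for n,c in(("t",t),("s",s)):
    P=cloud(c)
    def rep(name,x0,x1,y0,y1,z0,z1):
        m=(P[...,0]>x0)&(P[...,0]<x1)&(P[...,1]>y0)&(P[...,1]<y1)&(P[...,2]>z0)&(P[...,2]<z1)
        q=P[m]
        if len(q)<3: print(n,name,len(q));return
        rc=cv2.minAreaRect((q[:,:2]*1000).astype(np.float32)); print(n,name,len(q),[np.round(a,1) for a in rc],q.mean(0).round(3), 'z',q[:,2].min().round(3),q[:,2].max().round(3))
    rep("kat",.46,.62,-.10,.03,.027,.05)
    rep("pair",.66,.80,.05,.20,.03,.05)
    rep("box top",.5,.6,.07,.18,.17,.19)
    rep("upr far",.59,.65,.09,.15,.155,.172)
    rep("upr near",.46,.50,.09,.15,.155,.172)
    rep("wheel pegs",.39,.455,.04,.2,.125,.22)
    rep("toppeg",.38,.455,.08,.16,.185,.22)
    rep("peg R",.38,.455,.04,.09,.125,.165)
    rep("peg L",.38,.455,.15,.21,.125,.165)
```

```text
t kat 165 [array([543.3, -33.8]), array([96. , 96.8]), np.float64(89.9)] [ 0.547 -0.034  0.034] z 0.027 0.041
t pair 197 [array([759.6, 139.7]), array([94.4, 79.9]), np.float64(89.0)] [0.761 0.142 0.04 ] z 0.03 0.05
t box top 807 [array([551.1, 125.5]), array([90.7, 65.5]), np.float64(87.0)] [0.551 0.125 0.177] z 0.172 0.183
t upr far 38 [array([618.5, 122.4]), array([10.7, 23.4]), np.float64(5.0)] [0.618 0.122 0.161] z 0.155 0.166
t upr near 38 [array([479. , 130.7]), array([21.3, 24.1]), np.float64(63.1)] [0.482 0.128 0.161] z 0.155 0.166
t wheel pegs 378 [array([429., 131.]), array([132.3,  51.6]), np.float64(89.0)] [0.435 0.127 0.167] z 0.143 0.215
t toppeg 103 [array([429.5, 131.3]), array([12.1, 49.3]), np.float64(85.8)] [0.43  0.131 0.21 ] z 0.204 0.215
t peg R 111 [array([427.9,  76.3]), array([51.5, 23.3]), np.float64(0.3)] [0.432 0.072 0.15 ] z 0.144 0.154
t peg L 111 [array([431.3, 173.7]), array([43.9, 47.2]), np.float64(0.3)] [0.436 0.185 0.15 ] z 0.144 0.155
s kat 136 [array([546. , -33.5]), array([99.3, 95.2]), np.float64(43.5)] [ 0.544 -0.038  0.033] z 0.027 0.042
s p
[... 173 characters left out ...]
7.4)] [0.555 0.129 0.177] z 0.171 0.183
s upr far 28 [array([623. , 124.4]), array([20.2, 12.4]), np.float64(67.8)] [0.623 0.125 0.161] z 0.155 0.165
s upr near 34 [array([475.8, 130.9]), array([25.3, 30.2]), np.float64(83.6)] [0.483 0.131 0.16 ] z 0.155 0.164
s wheel pegs 192 [array([431.2, 132.8]), array([131.9,  48.3]), np.float64(89.1)] [0.435 0.132 0.169] z 0.142 0.215
s toppeg 60 [array([430.6, 132.5]), array([12.1, 47.1]), np.float64(88.4)] [0.432 0.134 0.209] z 0.198 0.215
s peg R 57 [array([432.4,  74.2]), array([50.7, 20.9]), np.float64(14.4)] [0.431 0.075 0.149] z 0.145 0.155
s peg L 55 [array([433.1, 176.9]), array([43.2, 43.9]), np.float64(0.6)] [0.434 0.193 0.149] z 0.142 0.153
```

```bash
cat >> h.py <<'E'
from scipy.spatial.transform import Rotation as Ro
O=np.array([0.552,0.1262,0]);SY=np.array([-0.9989,0.047,0]);SX=np.array([0.047,0.9989,0]);EZ=np.array([0,0,1.])
def S(x,y,z): return O+x*SX+y*SY+z*EZ
def lean(a,sgn=1):
    a=np.radians(a);x=np.sin(a)*SX-np.cos(a)*EZ;z=-sgn*SY
    return np.c_[x,np.cross(z,x),z]
def delta(s,P,R):
    return ((P-s["position"])*1000).round(1), Ro.from_matrix(R@s["tcp_rot"].T).as_rotvec().round(3)
def sf(s):
    r=s["position"]-O
    print("t",round(s["time_s"],2),"stand mm",(np.array([r@SX,r@SY,r[2]])*1000).round(1),"F",(np.array([s["force"]@SX,s["force"]@SY,s["force"][2]])).round(1),"op",round(s["opening"],2))
E
python3 - <<'E'
from h import *
from rig import bot
s=bot.read_state();sf(s)
print(delta(s,S(-.285,0,.15),lean(36)),delta(s,S(-.285,0,.15),lean(0)))
E
```

```text
t 0.1 stand mm [-735.   322.   221.7] F [0.5 0.4 0.8] op 1.0
(array([342.8, 434.4, -71.7]), array([ 0.53 , -0.405,  1.163])) (array([342.8, 434.4, -71.7]), array([-1.000e-03, -1.000e-03,  1.205e+00]))
```

Emit:
{"fn": "send_rows", "kwargs": {"fingers": [0.35, 0.35, 0.35, 0.35, 0.35, 0.35, 0.35, 0.35, 0.35, 0.35], "dp": [[25, 31, 0], [50, 62, 0], [75, 93, 0], [100, 125, 0], [125, 156, 0], [150, 187, 0], [175, 219, 0], [200, 250, 0], [225, 281, 0], [250, 313, 0]], "turn": [[0, 0, 0.1], [0, 0, 0.2], [0, 0, 0.3], [0, 0, 0.42], [0, 0, 0.54], [0, 0, 0.66], [0, 0, 0.78], [0, 0, 0.9], [0, 0, 1.02], [0, 0, 1.14]]}}

```text
time_s: 0.93
position: [0.4466, -0.2781, 0.2215]
tcp_rot: [[-0.002, 0.106, 0.994], [0.001, 0.994, -0.106], [-1.0, 0.001, -0.002]]
force: [0.5, -0.7, -0.3]
opening: 0.377
```

Run:
```python
from h import *
from rig import bot
s=bot.read_state();sf(s);print(s["joint_positions"].round(0))
print(delta(s,S(-.285,0,.1),lean(36)))
```

```text
t 0.93 stand mm [-408.8   86.3  221.5] F [-0.7 -0.5 -0.3] op 0.38
[-44.  23.  96.  -0.  61. -38.]
(array([  92.1,  119.6, -121.5]), array([ 0.626, -0.05 ,  0.057]))
```

Emit:
{"fn": "send_rows", "kwargs": {"fingers": [0.35, 0.35, 0.35, 0.35, 0.35, 0.35, 0.35, 0.35, 0.35, 0.35], "dp": [[15, 20, -10], [30, 40, -20], [45, 60, -40], [60, 80, -55], [75, 100, -70], [92, 120, -85], [92, 120, -100], [92, 120, -121], [92, 120, -121], [92, 120, -121]], "turn": [[0.1, 0, 0.02], [0.2, 0, 0.03], [0.3, -0.02, 0.04], [0.4, -0.03, 0.05], [0.5, -0.04, 0.057], [0.626, -0.05, 0.057], [0.626, -0.05, 0.057], [0.626, -0.05, 0.057], [0.626, -0.05, 0.057], [0.626, -0.05, 0.057]]}}

```text
time_s: 1.77
position: [0.5375, -0.1576, 0.0998]
tcp_rot: [[0.025, 0.039, 0.999], [0.588, 0.807, -0.046], [-0.808, 0.589, -0.003]]
force: [-0.2, -0.6, 0.9]
opening: 0.354
```

```bash
cat > look.py <<'E'
import sys
from h import *
from rig import bot
tag=sys.argv[1]
s=bot.read_state();sf(s);print(s["joint_positions"].round(0))
ims=[]
for n in ("top","scene"):
    c=bot.capture(n);np.savez(n+"_"+tag+".npz",**c)
    u=proj(c,S(0,0.05,.08))[0].astype(int);k=55
    x0=int(np.clip(u[0]-k,0,511-2*k));y0=int(np.clip(u[1]-k,0,383-2*k))
    ims.append(cv2.resize(c["img"][y0:y0+2*k,x0:x0+2*k],(400,400),interpolation=cv2.INTER_CUBIC))
cv2.imwrite(f"pics/{tag}.png",np.hstack(ims))
E
python3 look.py a1
python3 - <<'E'
from h import *
from rig import bot
s=bot.read_state()
print(delta(s,S(-.27,0,.018),lean(36)))
E
```

```text
t 1.77 stand mm [-284.2    1.2   99.8] F [-0.6  0.2  0.9] op 0.35
[-43.  44.  89.  28.  74. -54.]
(array([  0.7,  14.9, -83.6]), array([ 0.001,  0.001, -0.   ]))
```

View pics/a1.png

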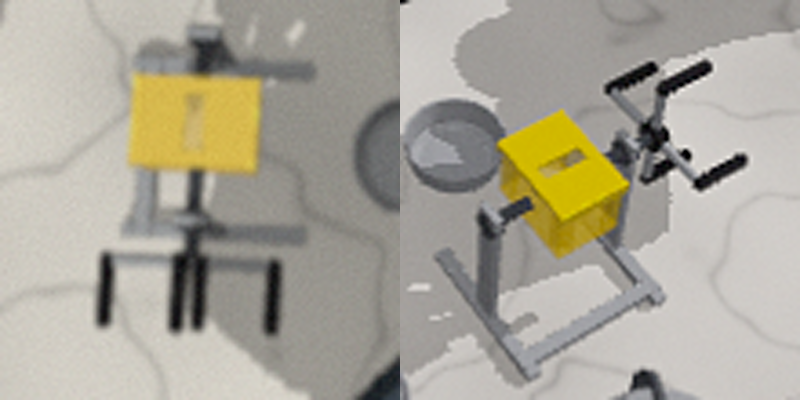

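Emit:
{"fn": "send_rows", "kwargs": {"fingers": [0.35, 0.35, 0.35, 0.35, 0.35, 0.35], "dp": [[0, 3, -20], [0, 6, -40], [0, 9, -60], [0, 12, -75], [0.5, 15, -82], [0.5, 15, -82]], "turn": [[0, 0, 0], [0, 0, 0], [0, 0, 0], [0, 0, 0], [0, 0, 0], [0, 0, 0]]}}

```text
time_s: 2.37
position: [0.5389, -0.1428, 0.0197]
tcp_rot: [[0.027, 0.037, 0.999], [0.586, 0.809, -0.046], [-0.81, 0.587, 0.0]]
force: [1.1, 0.6, 0.7]
opening: 0.348
```

```bash
python3 look.py a2
python3 - <<'E'
from h import *
t=load("top_a2");s=load("scene_a2")
a=cv2.resize(t["img"][150:270,200:350],(500,400));b=cv2.resize(s["img"][130:250,200:350],(500,400))
cv2.imwrite("pics/a2b.png",a);cv2.imwrite("pics/a2c.png",b)
E
```

```text
t 2.37 stand mm [-269.3    0.5   19.7] F [ 0.6 -1.1  0.7] op 0.35
[-42.  51.  91.  30.  66. -58.]
```

View pics/a2b.png

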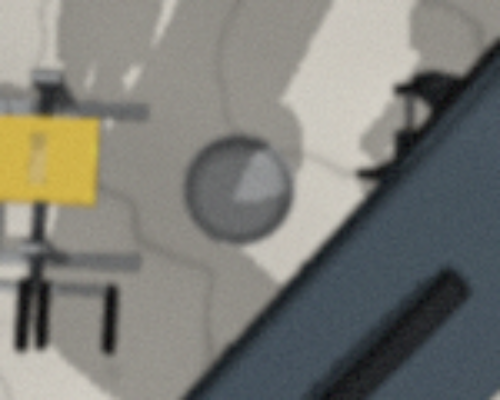

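View pics/a2c.png

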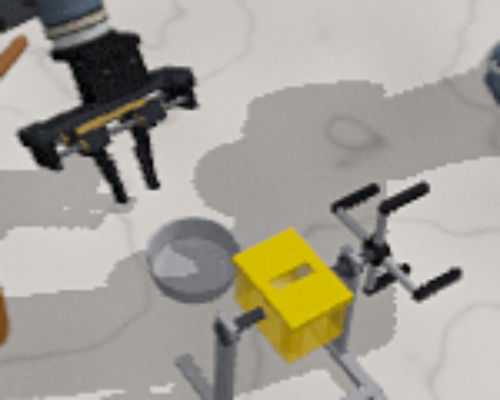

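Emit:
{"fn": "send_rows", "kwargs": {"fingers": [0.35, 0.35, 0.35, 0.35, 0.35, 0.35, 0.35, 0.35, 0.35, 0.35], "dp": [[0.5, 15, 0], [1, 30, 0], [2, 40, 0], [2.5, 50, 0], [3, 60, 0], [3.5, 70, 0], [4, 80, 0], [4.5, 90, 0], [5, 100, 0], [5.3, 110, 0]], "turn": [[0, 0, 0], [0, 0, 0], [0, 0, 0], [0, 0, 0], [0, 0, 0], [0, 0, 0], [0, 0, 0], [0, 0, 0], [0, 0, 0], [0, 0, 0]]}}

```text
time_s: 3.3
position: [0.5453, -0.033, 0.0207]
tcp_rot: [[0.029, 0.036, 0.999], [0.585, 0.81, -0.047], [-0.811, 0.586, 0.003]]
force: [0.0, -1.7, -0.5]
opening: 0.353
```

```bash
python3 look.py a3
python3 - <<'E'
from h import *
for n in("top_a3","scene_a3"):
    P=cloud(load(n));r=P-O;x=r@SX;y=r@SY
    m=(x>-.2)&(x<-.0)&(abs(y)<.06)&(P[...,2]>.028)&(P[...,2]<.042);print(n,m.sum(),x[m].min(),x[m].max(),y[m].min(),y[m].max())
E
```

```text
t 3.3 stand mm [-159.4   -0.8   20.7] F [-1.7 -0.1 -0.5] op 0.35
[-33.  49.  97.  36.  59. -56.]
top_a3 90 -0.12758087555166583 -0.05912184318411434 -0.05009888203639391 0.04432915210709428
scene_a3 123 -0.1812165305743648 -0.055205871135131694 -0.05334506899928349 0.03443600094802735
```

View pics/a3.png

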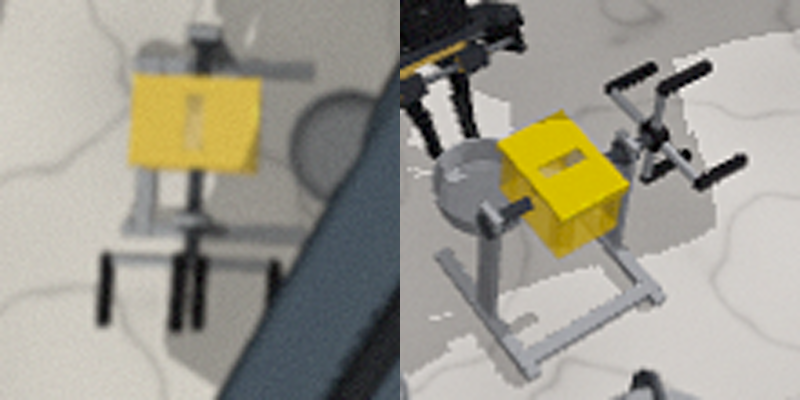

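Emit:
{"fn": "send_rows", "kwargs": {"fingers": [0.35, 0.35, 0.35, 0.35, 0.35, 0.35, 0.35, 0.35, 0.35, 0.35], "dp": [[0.5, 10, -1], [1, 20, -1], [1.5, 30, -1], [2, 40, -1], [2.5, 50, -1], [3, 60, -1], [3.5, 70, -1], [4, 80, -1], [4.3, 88, -1], [4.5, 95, -1]], "turn": [[0, 0, 0], [0, 0, 0], [0, 0, 0], [0, 0, 0], [0, 0, 0], [0, 0, 0], [0, 0, 0], [0, 0, 0], [0, 0, 0], [0, 0, 0]]}}

```text
time_s: 4.23
position: [0.5485, 0.0647, 0.0198]
tcp_rot: [[0.026, 0.035, 0.999], [0.587, 0.809, -0.044], [-0.809, 0.587, 0.0]]
force: [-0.6, -0.7, 0.5]
opening: 0.348
```

```bash
python3 look.py a4
```

```text
t 4.23 stand mm [-61.6   0.6  19.8] F [-0.8  0.6  0.5] op 0.35
[-24.  49. 101.  43.  54. -54.]
```

View pics/a4.png

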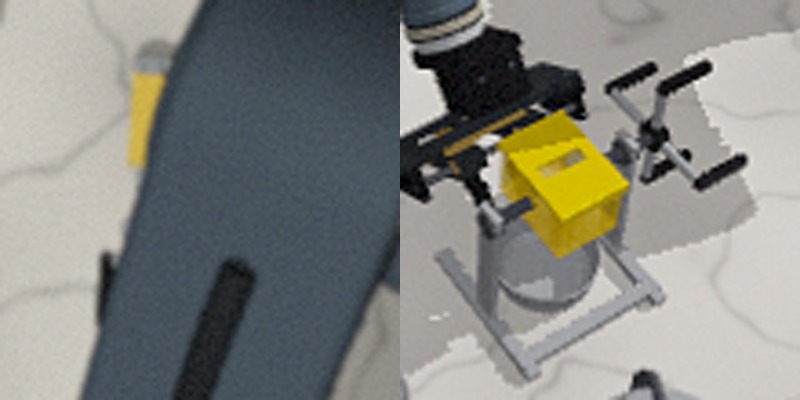

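Emit:
{"fn": "send_rows", "kwargs": {"fingers": [0.35, 0.35, 0.35, 0.35, 0.35, 0.35, 0.35], "dp": [[0, 3, -1], [0, 5, -1], [0.2, 7, -1], [0.3, 9, -1], [0.4, 11, -1], [0.5, 13, -1], [0.5, 13, -1]], "turn": [[0, 0, 0], [0, 0, 0], [0, 0, 0], [0, 0, 0], [0, 0, 0], [0, 0, 0], [0, 0, 0]]}}

```text
time_s: 4.92
position: [0.5485, 0.0784, 0.019]
tcp_rot: [[0.025, 0.035, 0.999], [0.588, 0.808, -0.043], [-0.809, 0.588, -0.0]]
force: [-0.5, -0.9, 0.9]
opening: 0.35
```

```bash
python3 look.py a5
```

```text
t 4.92 stand mm [-47.9   1.2  19. ] F [-0.9  0.5  0.9] op 0.35
[-22.  49. 101.  44.  53. -54.]
```

View pics/a5.png

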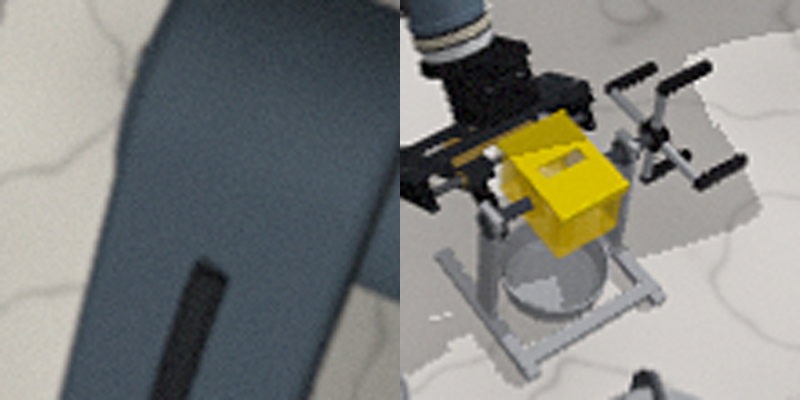

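```bash
cat > kat.py <<'E'
import sys
from h import *
c=load("scene_"+sys.argv[1]);P=cloud(c);r=P-O;x=r@SX;y=r@SY
m=(x>-.08)&(x<.08)&(abs(y)<.058)&(P[...,2]>.03)&(P[...,2]<.043)
X=np.c_[x[m],y[m]];print(len(X),X.min(0).round(3),X.max(0).round(3))
# rim outer: circle fit (r=0.05) to outer pts
from scipy.optimize import least_squares
f=lambda p:np.clip(np.hypot(X[:,0]-p[0],X[:,1]-p[1])-.0485,-.004,.02)
o=least_squares(f,[0,0],loss="soft_l1",f_scale=.002);print("center",o.x.round(4))
img=cv2.resize(c["img"][200:290,230:330],(800,600)) if 0 else cv2.resize(c["img"][195:285,240:330],(600,600),interpolation=cv2.INTER_CUBIC)
cv2.imwrite("pics/k_"+sys.argv[1]+".png",img)
E
python3 kat.py a5
```

```text
97 [-0.047 -0.052] [0.055 0.048]
center [ 0.0049 -0.0022]
```

View pics/k_a5.png

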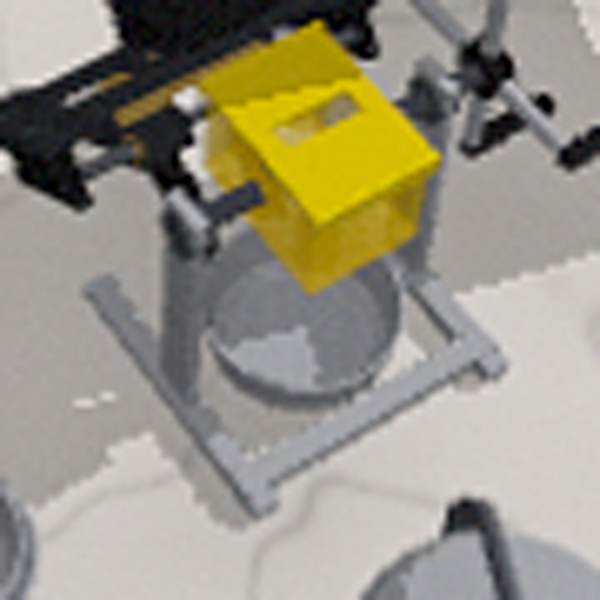

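Emit:
{"fn": "send_rows", "kwargs": {"fingers": [0.35, 0.35, 0.35, 0.35], "dp": [[0, 2, 0], [0, 3, 0], [0, 4, 0], [0, 4, 0]], "turn": [[0, 0, 0], [0, 0, 0], [0, 0, 0], [0, 0, 0]]}}

```text
time_s: 5.35
position: [0.5492, 0.0803, 0.0188]
tcp_rot: [[0.026, 0.033, 0.999], [0.585, 0.81, -0.043], [-0.811, 0.585, 0.002]]
force: [-1.3, -7.7, 2.7]
opening: 0.351
```

```bash
python3 look.py a6; python3 kat.py a6
```

```text
t 5.35 stand mm [-45.9   0.6  18.8] F [-7.7  1.   2.7] op 0.35
[-22.  49. 101.  44.  53. -54.]
89 [-0.047 -0.051] [0.056 0.048]
center [ 0.0059 -0.0021]
```

Emit:
{"fn": "send_rows", "kwargs": {"fingers": [0.35, 0.35, 0.35, 0.35, 0.35, 0.35, 0.35, 0.35, 0.35, 0.35], "dp": [[0, -10, 0], [0, -30, 0], [-2, -60, 5], [-4, -90, 15], [-5, -120, 40], [-6, -140, 75], [-7, -150, 110], [-10, -150, 145], [-15, -150, 180], [-20, -150, 220]], "turn": [[0, 0, 0], [0, 0, 0], [0, 0, 0], [0, 0, 0], [-0.1, 0, 0], [-0.2, 0, 0], [-0.3, 0, 0], [-0.4, 0, 0], [-0.5, 0, 0], [-0.6, 0, 0]]}}

```text
time_s: 6.28
position: [0.5279, -0.0702, 0.2404]
tcp_rot: [[0.025, 0.036, 0.999], [0.021, 0.999, -0.037], [-0.999, 0.022, 0.025]]
force: [-0.3, 0.5, -1.0]
opening: 0.348
```

```bash
python3 look.py a7; python3 kat.py a7
python3 - <<'E'
from h import *
from rig import bot
s=bot.read_state()
print(delta(s,S(0,.127,.30),lean(0)))
E
```

```text
t 6.28 stand mm [-197.4   14.8  240.4] F [ 0.4  0.4 -1. ] op 0.35
[-21.  21.  95.   2.  63. -19.]
90 [-0.044 -0.052] [0.056 0.046]
center [ 0.0055 -0.0022]
(array([-106.5,  200.4,   54.1]), array([-0.019,  0.039, -0.017]))
```

View pics/a7.png

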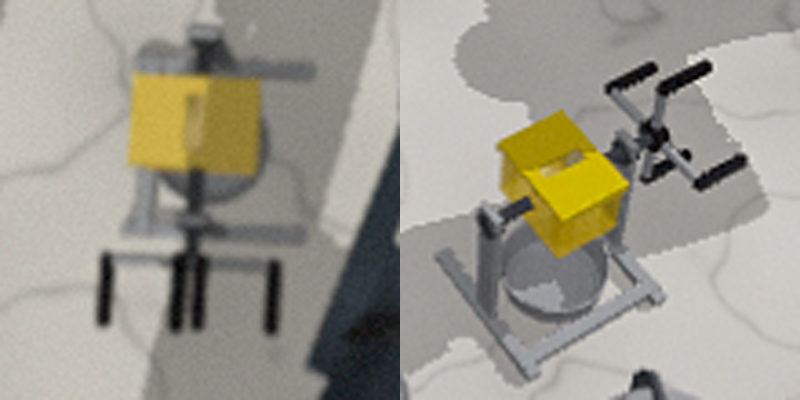

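Emit:
{"fn": "send_rows", "kwargs": {"fingers": [0.28, 0.28, 0.28, 0.28, 0.28, 0.28, 0.28, 0.28, 0.28, 0.28], "dp": [[-10, 10, 20], [-20, 35, 40], [-35, 65, 54], [-50, 95, 54], [-65, 125, 54], [-80, 155, 54], [-95, 180, 54], [-106, 197, 54], [-106, 201, 54], [-106, 201, 54]], "turn": [[0, 0, 0], [0, 0, 0], [-0.01, 0.02, -0.01], [-0.019, 0.039, -0.017], [-0.019, 0.039, -0.017], [-0.019, 0.039, -0.017], [-0.019, 0.039, -0.017], [-0.019, 0.039, -0.017], [-0.019, 0.039, -0.017], [-0.019, 0.039, -0.017]]}}

```text
time_s: 7.22
position: [0.4249, 0.1335, 0.2993]
tcp_rot: [[-0.002, 0.045, 0.999], [0.0, 0.999, -0.045], [-1.0, 0.0, -0.002]]
force: [-0.6, -0.7, -0.1]
opening: 0.28
```

```bash
python3 look.py b1
python3 - <<'E'
from h import *
from rig import bot
s=bot.read_state()
print(delta(s,S(0,.127,.19),lean(0)))
E
```

```text
t 7.22 stand mm [  1.3 127.3 299.3] F [-0.8  0.6 -0.1] op 0.28
[  3.  11. 101.   0.  69.   6.]
(array([  -1.1,    0. , -109.6]), array([ 0.   , -0.001,  0.   ]))
```

View pics/b1.png

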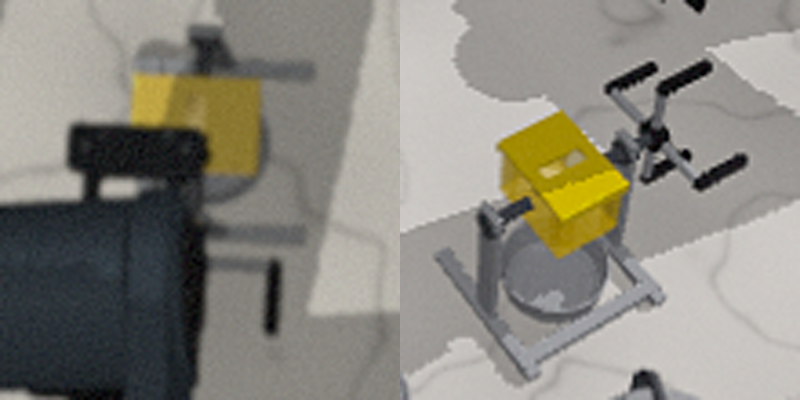

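Emit:
{"fn": "send_rows", "kwargs": {"fingers": [0.28, 0.28, 0.28, 0.28, 0.28, 0.28, 0.28, 0.28, 0.28, 0.28], "dp": [[0, 0, 0], [0, 0, 0], [0, 0, 0], [0, 0, 0], [0, 0, 0], [0, 0, 0], [0, 0, 0], [0, 0, 0], [0, 0, 0], [0, 0, 0]], "turn": [[0, 0, 0.12], [0, 0, 0.24], [0, 0, 0.36], [0, 0, 0.48], [0, 0, 0.6], [0, 0, 0.72], [0, 0, 0.84], [0, 0, 0.96], [0, 0, 1.08], [0, 0, 1.2]]}}

```text
time_s: 8.15
position: [0.4273, 0.1307, 0.2993]
tcp_rot: [[-0.0, -0.915, 0.403], [-0.001, 0.403, 0.915], [-1.0, -0.0, -0.001]]
force: [-0.1, 0.2, -1.0]
opening: 0.281
```

Emit:
{"fn": "send_rows", "kwargs": {"fingers": [0.28, 0.28, 0.28, 0.28, 0.28], "dp": [[0, 0, -20], [0, 0, -40], [0, 0, -50], [0, 0, -60], [0, 0, -60]], "turn": [[0, 0, 0.12], [0, 0, 0.24], [0, 0, 0.35], [0, 0, 0.371], [0, 0, 0.371]]}}

```text
time_s: 8.57
position: [0.4268, 0.1293, 0.2373]
tcp_rot: [[-0.005, -0.999, 0.045], [-0.001, 0.045, 0.999], [-1.0, 0.005, -0.002]]
force: [0.3, 0.3, -0.1]
opening: 0.285
```

```bash
cat >> h.py <<'E'
def RW():  # tool down, jaws along stand x
    x=-EZ;z=SX.copy();return np.c_[x,np.cross(z,x),z]
E
python3 look.py b2
python3 - <<'E'
from h import *
from rig import bot
s=bot.read_state()
print(delta(s,S(0,.127,.19),RW()))
E
```

```text
t 8.57 stand mm [ -2.8 125.2 237.3] F [ 0.3 -0.3 -0.1] op 0.28
[  2.  15. 105.  -0.  59. -85.]
(array([ -2.8,   2.4, -49. ]), array([ 0.001, -0.001, -0.001]))
```

View pics/b2.png

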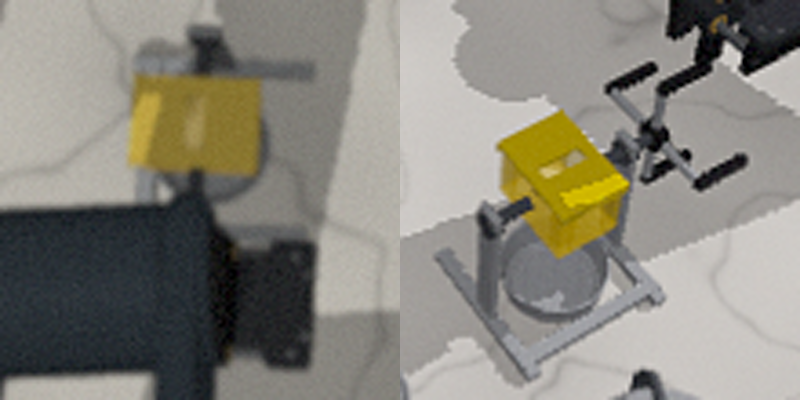

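Emit:
{"fn": "send_rows", "kwargs": {"fingers": [0.3, 0.3, 0.3, 0.3, 0.3, 0.3], "dp": [[-2, 2, 0], [-3, 2.5, -10], [-3, 2.5, -25], [-3, 2.5, -40], [-3, 2.5, -49], [-3, 2.5, -49]], "turn": [[0, 0, 0], [0, 0, 0], [0, 0, 0], [0, 0, 0], [0, 0, 0], [0, 0, 0]]}}

```text
time_s: 9.17
position: [0.4244, 0.1321, 0.1892]
tcp_rot: [[-0.003, -0.999, 0.047], [-0.001, 0.047, 0.999], [-1.0, 0.003, -0.001]]
force: [0.0, -0.1, -0.5]
opening: 0.302
```

```bash
python3 look.py b3
python3 - <<'E'
from h import *
from rig import bot
s=bot.read_state()
for th in range(0,70,6):
    a=np.radians(th); print(th,delta(s,S(.06*np.sin(a)+.008,.127,.145+.06*np.cos(a)-.015),RW())[0])
E
```

```text
t 9.17 stand mm [-1.000e-01  1.278e+02  1.892e+02] F [-0.1 -0.  -0.5] op 0.3
[  3.  20. 109.  -0.  52. -84.]
0 [-0.   8.  -0.6]
6 [ 0.3 14.3 -0.9]
12 [ 0.5 20.4 -1.9]
18 [ 0.8 26.5 -3.5]
24 [ 1.1 32.4 -5.8]
30 [ 1.4 38.  -8.6]
36 [  1.6  43.2 -12. ]
42 [  1.8  48.1 -16. ]
48 [  2.1  52.5 -20.4]
54 [  2.2  56.5 -25.3]
60 [  2.4  59.9 -30.6]
66 [  2.5  62.7 -36.2]
```

View pics/b3.png

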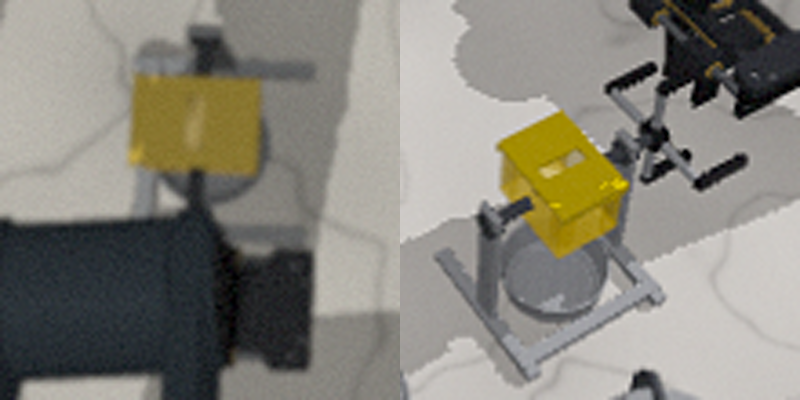

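Straddling the top peg (scene ≈ (680,75) in the crop). Swing it over.

Emit:
{"fn": "send_rows", "kwargs": {"fingers": [0.3, 0.3, 0.3, 0.3, 0.3, 0.3, 0.3, 0.3, 0.3, 0.3], "dp": [[0, 8, 0], [0.3, 14, -1], [0.5, 20, -2], [0.8, 26.5, -3.5], [1, 32, -6], [1.4, 38, -8.5], [1.6, 43, -12], [1.8, 48, -16], [2, 52.5, -20], [2, 52.5, -20]], "turn": [[0, 0, 0], [0, 0, 0], [0, 0, 0], [0, 0, 0], [0, 0, 0], [0, 0, 0], [0, 0, 0], [0, 0, 0], [0, 0, 0], [0, 0, 0]]}}

```text
time_s: 10.1
position: [0.4269, 0.1854, 0.1695]
tcp_rot: [[-0.002, -0.999, 0.046], [-0.001, 0.046, 0.999], [-1.0, 0.002, -0.001]]
force: [-1.1, -0.8, -1.5]
opening: 0.3
```

```bash
python3 look.py b4
python3 - <<'E'
from h import *
from rig import bot
s=bot.read_state()
for th in range(42,73,6):
    a=np.radians(th); print(th,delta(s,S(.06*np.sin(a)+.008,.127,.145+.06*np.cos(a)-.015),RW())[0])
E
```

```text
t 10.1 stand mm [ 53.3 127.7 169.5] F [-0.8  1.  -1.5] op 0.3
[ 10.  23. 108.  -0.  50. -78.]
42 [ 0.3 -4.7  4.5]
48 [ 0.5 -0.2  0. ]
54 [ 0.7  3.7 -4.8]
60 [  0.8   7.1 -10.1]
66 [  1.   10.  -15.7]
72 [  1.1  12.2 -21.6]
```

View pics/b4.png

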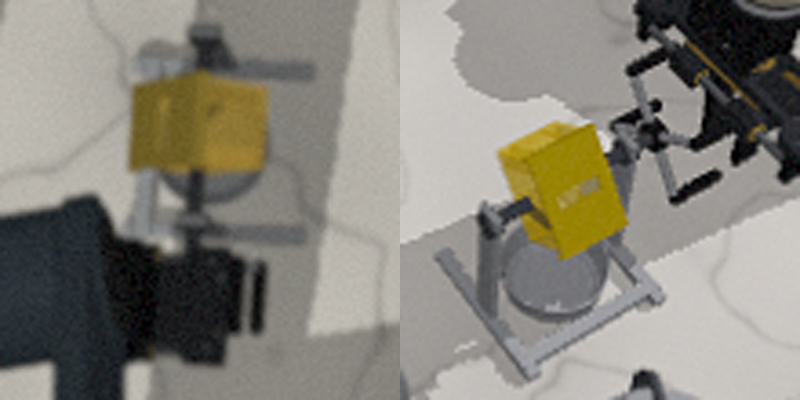

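Emit:
{"fn": "send_rows", "kwargs": {"fingers": [0.3, 0.3, 0.3, 0.3, 0.3, 0.3, 0.3, 0.3, 0.3, 0.3], "dp": [[0.5, 3, -4], [0.8, 6, -8], [1, 8.5, -12], [1, 9.5, -14], [1, 9.5, -14], [1, 5, -10], [1, 5, 10], [1, 5, 30], [1, 5, 60], [1, 5, 70]], "turn": [[0, 0, 0], [0, 0, 0], [0, 0, 0], [0, 0, 0], [0, 0, 0], [0, 0, 0], [0, 0, 0], [0, 0, 0], [0, 0, 0], [0, 0, 0]]}}

```text
time_s: 11.03
position: [0.4299, 0.1901, 0.2437]
tcp_rot: [[0.005, -0.999, 0.046], [0.0, 0.046, 0.999], [-1.0, -0.005, 0.001]]
force: [0.3, 0.1, -1.2]
opening: 0.299
```

```bash
cat > pegs.py <<'E'
import sys
from h import *
# peg angles from depth clouds: points with stand y 105..148, near radius 60 of axle
for n in ("top_","scene_"):
    c=load(n+sys.argv[1]);P=cloud(c);r=P-O;x=r@SX;y=r@SY;z=P[...,2]-.145
    rr=np.hypot(x,z);v=c["img"].max(2)
    m=(y>.104)&(y<.150)&(rr>.048)&(rr<.075)&(v<90)
    th=np.degrees(np.arctan2(x[m],z[m]))
    h,e=np.histogram(th,bins=np.arange(-180,181,10))
    print(n,[(int(e[i]),int(h[i])) for i in range(36) if h[i]>2])
    for k in range(36):
        pass
    hi=sorted(set(np.round(th/90*1)));
E
python3 look.py b5; python3 pegs.py b5;python3 kat.py b5
```

```text
t 11.03 stand mm [ 58.1 125.  243.7] F [ 0.1 -0.3 -1.2] op 0.3
[ 10.  17. 102.  -0.  61. -77.]
top_ [(-120, 13), (-110, 55), (-30, 59)]
scene_ [(-120, 12), (-110, 15), (-30, 12), (-20, 31), (60, 41), (140, 4), (150, 28)]
79 [-0.042 -0.051] [0.055 0.047]
center [ 0.0054 -0.0022]
```

View pics/b5.png

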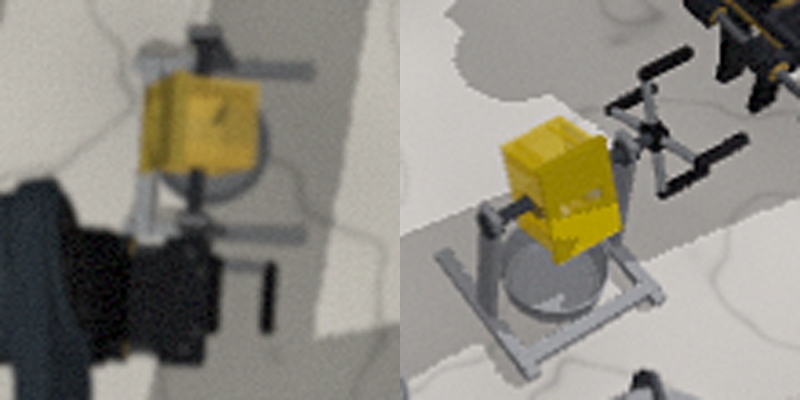

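Emit:
{"fn": "send_rows", "kwargs": {"fingers": [0.32, 0.32, 0.32, 0.32, 0.32, 0.32, 0.32, 0.32, 0.32, 0.32], "dp": [[-1, -20, 0], [-3, -50, 0], [-5, -80, 0], [-6, -82.5, 0], [-6, -82.5, -5], [-6, -82.5, -20], [-6, -82.5, -35], [-6, -82.5, -50], [-6, -82.5, -57], [-6, -82.5, -57]], "turn": [[0, 0, 0], [0, -0.005, 0], [0, -0.005, 0], [0, -0.005, 0], [0, -0.005, 0], [0, -0.005, 0], [0, -0.005, 0], [0, -0.005, 0], [0, -0.005, 0], [0, -0.005, 0]]}}

```text
time_s: 11.97
position: [0.4221, 0.1083, 0.1836]
tcp_rot: [[0.005, -0.999, 0.046], [0.001, 0.046, 0.999], [-1.0, -0.005, 0.001]]
force: [-0.8, -0.2, 0.2]
opening: 0.318
```

```bash
python3 look.py b6; python3 pegs.py b6
python3 - <<'E'
from h import *
from rig import bot
s=bot.read_state()
for th in range(-24,73,6):
    a=np.radians(th); print(th,delta(s,S(.06*np.sin(a)+.008,.127,.145+.06*np.cos(a)-.015),RW())[0])
E
```

```text
t 11.97 stand mm [-24.  128.9 183.6] F [-0.3  0.8  0.2] op 0.32
[ -0.  19. 111.   0.  50. -88.]
top_ []
scene_ [(-120, 12), (-110, 15), (-50, 10), (-40, 17), (-30, 10), (-20, 18), (-10, 31), (60, 42), (150, 27)]
-24 [ 0.7  7.6 -0.5]
-18 [ 1.  13.5  1.7]
-12 [ 1.3 19.6  3.4]
-6 [ 1.6 25.8  4.3]
0 [ 1.9 32.   4.7]
6 [ 2.2 38.3  4.3]
12 [ 2.5 44.5  3.4]
18 [ 2.7 50.5  1.7]
24 [ 3.  56.4 -0.5]
30 [ 3.3 62.  -3.4]
36 [ 3.5 67.3 -6.8]
42 [  3.8  72.1 -10.7]
48 [  4.   76.6 -15.2]
54 [  4.1  80.5 -20.1]
60 [  4.3  83.9 -25.3]
66 [  4.4  86.8 -30.9]
72 [  4.5  89.  -36.8]
```

View pics/b6.png

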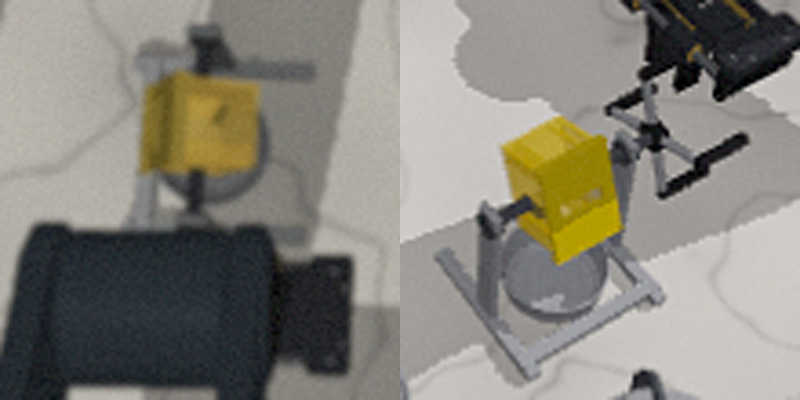

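Emit:
{"fn": "send_rows", "kwargs": {"fingers": [0.32, 0.32, 0.32, 0.32, 0.32, 0.32, 0.32, 0.32, 0.32, 0.32], "dp": [[0.7, 8, -0.5], [1, 13.5, 1.5], [1.3, 19.5, 3.5], [1.6, 26, 4], [2, 32, 4.5], [2, 38, 4.5], [2.5, 44.5, 3.5], [2.7, 50.5, 1.5], [3, 56.5, -0.5], [3.3, 62, -3.5]], "turn": [[0, 0, 0], [0, 0, 0], [0, 0, 0], [0, 0, 0], [0, 0, 0], [0, 0, 0], [0, 0, 0], [0, 0, 0], [0, 0, 0], [0, 0, 0]]}}

```text
time_s: 12.9
position: [0.4269, 0.1708, 0.1816]
tcp_rot: [[0.009, -0.999, 0.046], [0.001, 0.046, 0.999], [-1.0, -0.009, 0.001]]
force: [-0.4, -1.3, 0.8]
opening: 0.319
```

Run:
```python
from h import *
from rig import bot
s=bot.read_state();sf(s)
for th in range(24,73,6):
    a=np.radians(th); print(th,delta(s,S(.06*np.sin(a)+.008,.127,.145+.06*np.cos(a)-.015),RW())[0])
```

```text
t 12.9 stand mm [ 38.7 127.1 181.6] F [-1.3  0.3  0.8] op 0.32
24 [-0.2 -6.3  3.2]
30 [ 0.  -0.7  0.4]
36 [ 0.3  4.6 -3. ]
42 [ 0.5  9.4 -7. ]
48 [  0.7  13.9 -11.4]
54 [  0.9  17.8 -16.3]
60 [  1.1  21.2 -21.6]
66 [  1.2  24.1 -27.2]
72 [  1.3  26.3 -33. ]
```

Emit:
{"fn": "send_rows", "kwargs": {"fingers": [0.32, 0.32, 0.32, 0.32, 0.32, 0.32, 0.32, 0.32, 0.32, 0.32], "dp": [[0.3, 4.5, -3], [0.5, 9.5, -7], [0.7, 14, -11.5], [1, 18, -16], [1, 21, -21], [1, 24, -26], [1, 24, -26], [1, 18, -20], [1, 18, 10], [1, 18, 50]], "turn": [[0, 0, 0], [0, 0, 0], [0, 0, 0], [0, 0, 0], [0, 0, 0], [0, 0, 0], [0, 0, 0], [0, 0, 0], [0, 0, 0], [0, 0, 0]]}}

```text
time_s: 13.73
position: [0.4255, 0.1878, 0.2303]
tcp_rot: [[0.001, -0.999, 0.046], [-0.001, 0.046, 0.999], [-1.0, -0.001, -0.001]]
force: [0.8, 0.0, -0.4]
opening: 0.322
```

```bash
python3 look.py b7; python3 pegs.py b7;python3 kat.py b7
```

```text
t 13.73 stand mm [ 55.6 129.3 230.3] F [ 0.1 -0.8 -0.4] op 0.32
[ 10.  17. 104.  -0.  59. -77.]
top_ [(-120, 10), (-110, 58), (-30, 28)]
scene_ [(-120, 15), (-110, 13), (-30, 15), (-20, 26), (60, 42), (150, 31)]
81 [-0.044 -0.051] [0.055 0.047]
center [ 0.0056 -0.0022]
```

View pics/b7.png

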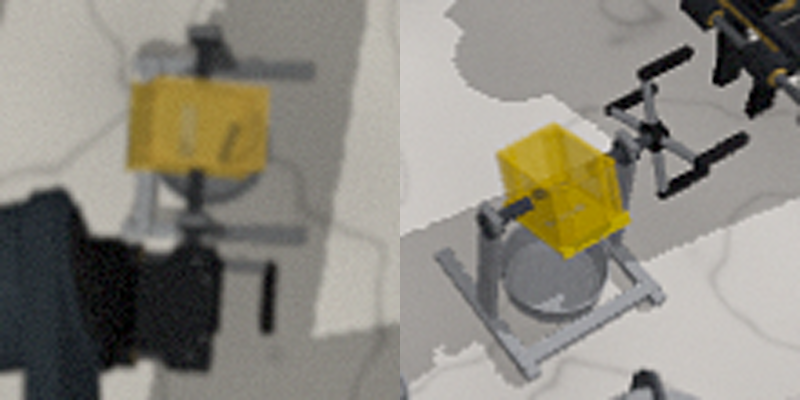

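Emit:
{"fn": "send_rows", "kwargs": {"fingers": [0.32, 0.32, 0.32, 0.32, 0.32, 0.32, 0.32, 0.32, 0.32], "dp": [[-1, -20, 5], [-2, -50, 5], [-3, -80, 5], [-3, -81, 5], [-3, -81, -5], [-3, -81, -20], [-3, -81, -35], [-3, -81, -44], [-3, -81, -44]], "turn": [[0, 0, 0], [0, 0, 0], [0, 0, 0], [0, 0, 0], [0, 0, 0], [0, 0, 0], [0, 0, 0], [0, 0, 0], [0, 0, 0]]}}

```text
time_s: 14.58
position: [0.4273, 0.1083, 0.1915]
tcp_rot: [[0.017, -0.999, 0.047], [0.003, 0.047, 0.999], [-1.0, -0.017, 0.004]]
force: [-0.7, 0.3, -0.3]
opening: 0.322
```

```bash
cat > sw.py <<'E'
import sys
from h import *
from rig import bot
s=bot.read_state();sf(s)
a0,a1,st,off=map(float,sys.argv[1:5])
for th in np.arange(a0,a1+st/2,st):
    a=np.radians(th); print(th,delta(s,S(.06*np.sin(a)+off/1000,.127,.145+.06*np.cos(a)-.015),RW())[0])
E
python3 sw.py -24 30 6 6
```

```text
t 14.58 stand mm [-23.7 123.7 191.5] F [ 0.3  0.7 -0.3] op 0.32
-24.0 [-3.1  5.5 -6.7]
-18.0 [-2.8 11.3 -4.4]
-12.0 [-2.5 17.4 -2.8]
-6.0 [-2.2 23.6 -1.8]
0.0 [-1.9 29.8 -1.5]
6.0 [-1.6 36.1 -1.8]
12.0 [-1.3 42.3 -2.8]
18.0 [-1.  48.4 -4.4]
24.0 [-0.8 54.2 -6.7]
30.0 [-0.5 59.8 -9.5]
```

Emit:
{"fn": "send_rows", "kwargs": {"fingers": [0.32, 0.32, 0.32, 0.32, 0.32, 0.32, 0.32, 0.32, 0.32, 0.32], "dp": [[-3, 5.5, -6.5], [-3, 11, -4.5], [-2.5, 17.5, -3], [-2, 23.5, -2], [-2, 30, -1.5], [-1.5, 36, -2], [-1.5, 42, -3], [-1, 48, -4.5], [-1, 54, -6.5], [-0.5, 60, -9.5]], "turn": [[0, 0, 0], [0, 0, 0], [0, 0, 0], [0, 0, 0], [0, 0, 0], [0, 0, 0], [0, 0, 0], [0, 0, 0], [0, 0, 0], [0, 0, 0]]}}

```text
time_s: 15.42
position: [0.427, 0.169, 0.1819]
tcp_rot: [[0.017, -0.999, 0.046], [0.004, 0.047, 0.999], [-1.0, -0.017, 0.004]]
force: [-0.0, -1.4, 1.4]
opening: 0.322
```

```bash
python3 look.py c1; python3 sw.py -36 36 6 -7;python3 kat.py c1
```

```text
t 15.42 stand mm [ 36.9 126.9 181.9] F [-1.4 -0.   1.4] op 0.32
[  8.  21. 108.   0.  50. -80.]
t 15.52 stand mm [ 37.1 127.4 181.4] F [ 0.2 -0.4  0.6] op 0.32
-36.0 [ -3.3 -79.3  -2.8]
-30.0 [ -3.1 -74.1   0.6]
-24.0 [ -2.8 -68.5   3.4]
-18.0 [ -2.6 -62.6   5.7]
-12.0 [ -2.3 -56.6   7.3]
-6.0 [ -2.  -50.4   8.3]
0.0 [ -1.7 -44.1   8.6]
6.0 [ -1.4 -37.8   8.3]
12.0 [ -1.1 -31.6   7.3]
18.0 [ -0.8 -25.6   5.7]
24.0 [ -0.5 -19.7   3.4]
30.0 [ -0.3 -14.1   0.6]
36.0 [-0.  -8.9 -2.8]
92 [-0.042 -0.051] [0.055 0.047]
center [ 0.0059 -0.0024]
```

View pics/c1.png

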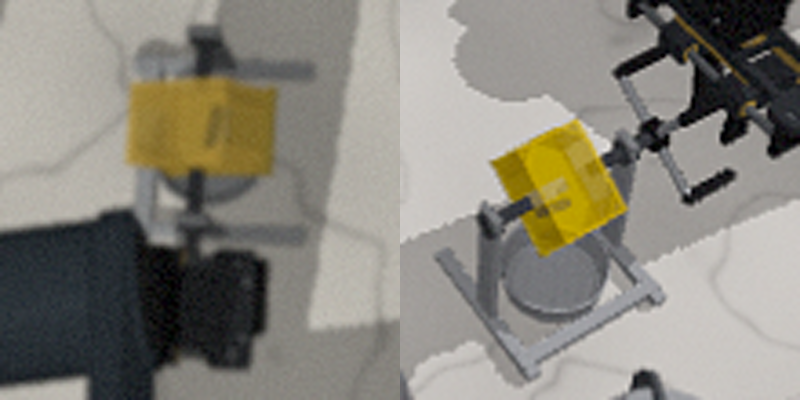

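View pics/k_c1.png

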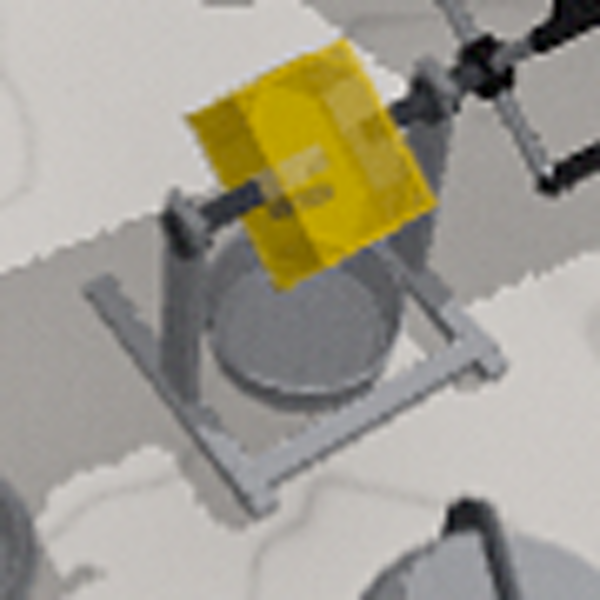

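Emit:
{"fn": "send_rows", "kwargs": {"fingers": [0.32, 0.32, 0.32, 0.32, 0.32, 0.32], "dp": [[0, 3, -3], [0, 6, -5], [0, 6, -5], [0, 6, -5], [0, 6, -5], [0, 6, -5]], "turn": [[0, 0, 0], [0, 0, 0], [0, 0, 0], [0, 0, 0], [0, 0, 0], [0, 0, 0]]}}

```text
time_s: 16.02
position: [0.4265, 0.1752, 0.1764]
tcp_rot: [[0.016, -0.999, 0.046], [0.004, 0.046, 0.999], [-1.0, -0.016, 0.005]]
force: [-0.4, 1.0, 0.1]
opening: 0.318
```

```bash
python3 look.py c2; python3 sw.py -36 36 6 -7;python3 kat.py c2
```

```text
t 16.02 stand mm [ 43.  127.7 176.4] F [1.  0.4 0.1] op 0.32
[  8.  22. 108.   0.  49. -79.]
t 16.12 stand mm [ 43.  127.6 176.5] F [-0.3  0.6  0.6] op 0.32
-36.0 [ -3.4 -85.2   2.1]
-30.0 [ -3.1 -80.    5.5]
-24.0 [ -2.9 -74.4   8.4]
-18.0 [ -2.6 -68.5  10.6]
-12.0 [ -2.3 -62.4  12.2]
-6.0 [ -2.  -56.3  13.2]
0.0 [ -1.7 -50.   13.5]
6.0 [ -1.4 -43.7  13.2]
12.0 [ -1.2 -37.5  12.2]
18.0 [ -0.9 -31.5  10.6]
24.0 [ -0.6 -25.6   8.4]
30.0 [ -0.3 -20.    5.5]
36.0 [ -0.1 -14.8   2.1]
90 [-0.043 -0.051] [0.055 0.048]
center [ 0.0056 -0.0021]
```

View pics/k_c2.png

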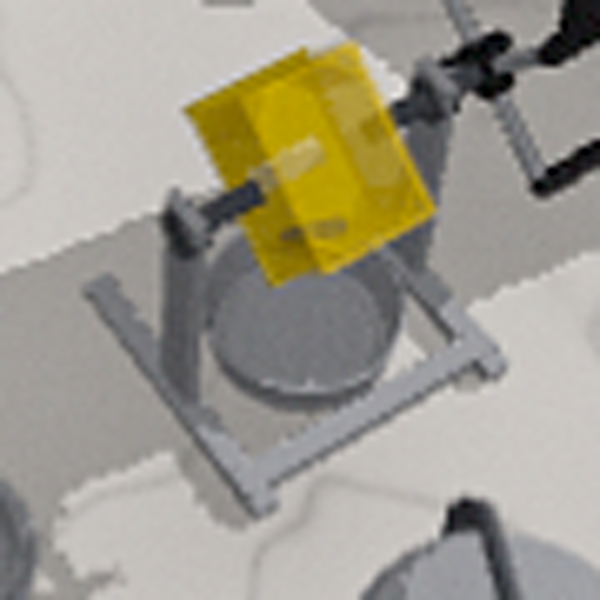

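Emit:
{"fn": "send_rows", "kwargs": {"fingers": [0.32, 0.32, 0.32, 0.32, 0.32, 0.32, 0.32, 0.32, 0.32, 0.32], "dp": [[0, -15, 3], [-0.5, -25, 8], [-1, -34, 11.5], [-1.5, -44, 13], [-2, -50, 13.5], [-2, -56, 13], [-2.3, -62.5, 12], [-2.6, -68.5, 10.5], [-3, -74.5, 8.5], [-3, -80, 5.5]], "turn": [[0, 0, 0], [0, 0, 0], [0, 0, 0], [0, 0, 0], [0, 0, 0], [0, 0, 0], [0, 0, 0], [0, 0, 0], [0, 0, 0], [0, 0, 0]]}}

```text
time_s: 16.95
position: [0.4234, 0.0946, 0.1816]
tcp_rot: [[0.016, -0.999, 0.046], [0.004, 0.046, 0.999], [-1.0, -0.016, 0.005]]
force: [0.7, 1.5, 1.0]
opening: 0.321
```

Emit:
{"fn": "send_rows", "kwargs": {"fingers": [0.32, 0.32, 0.32, 0.32, 0.32], "dp": [[0, -3, -2], [0, -3, -2], [0, -3, -2], [0, -3, -2], [0, -3, -2]], "turn": [[0, 0, 0], [0, 0, 0], [0, 0, 0], [0, 0, 0], [0, 0, 0]]}}

```text
time_s: 17.37
position: [0.4233, 0.0917, 0.1796]
tcp_rot: [[0.016, -0.999, 0.046], [0.004, 0.046, 0.999], [-1.0, -0.015, 0.005]]
force: [-0.2, 0.1, -0.7]
opening: 0.321
```

```bash
python3 look.py c3; python3 sw.py -36 36 6 7;python3 kat.py c3
```

```text
t 17.37 stand mm [-40.5 126.9 179.6] F [ 0.1  0.2 -0.7] op 0.32
[ -3.  19. 112.   0.  48. -90.]
t 17.47 stand mm [-40.5 126.9 179.7] F [ 0.7  0.9 -0.1] op 0.32
-36.0 [ 0.5 12.2 -1.2]
-30.0 [ 0.7 17.4  2.3]
-24.0 [ 1.  23.   5.1]
-18.0 [ 1.2 28.9  7.4]
-12.0 [ 1.5 35.   9. ]
-6.0 [ 1.8 41.2 10. ]
0.0 [ 2.1 47.4 10.3]
6.0 [ 2.4 53.7 10. ]
12.0 [ 2.7 59.9  9. ]
18.0 [ 3.  65.9  7.4]
24.0 [ 3.3 71.8  5.1]
30.0 [ 3.5 77.4  2.3]
36.0 [ 3.8 82.6 -1.2]
83 [-0.041 -0.051] [0.056 0.047]
center [ 0.0055 -0.0022]
```

View pics/k_c3.png

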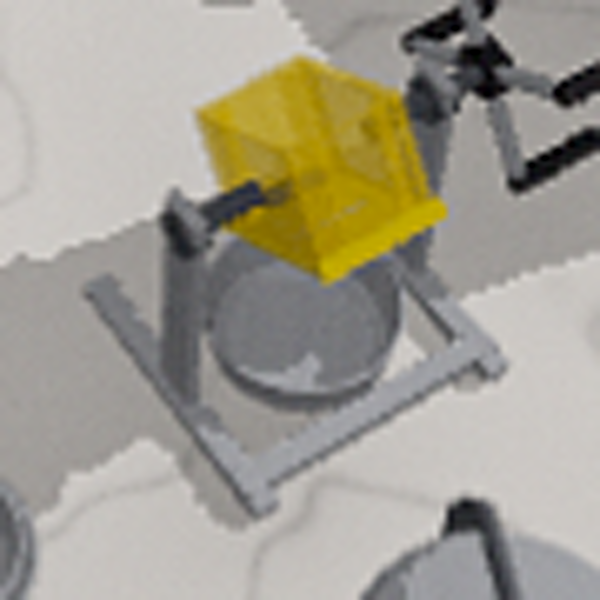

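View pics/c3.png

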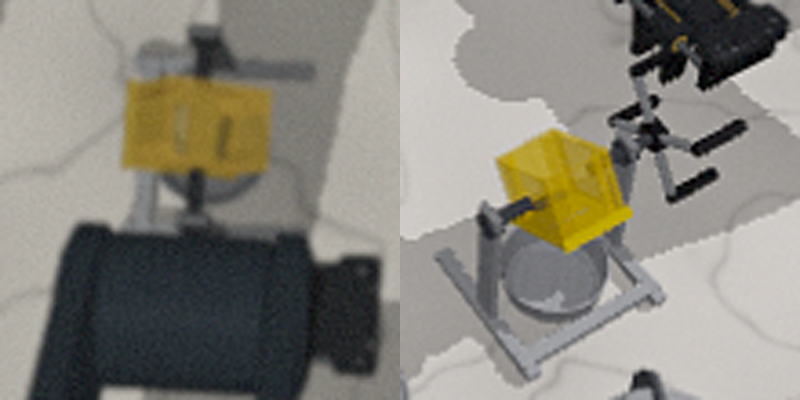

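Emit:
{"fn": "send_rows", "kwargs": {"fingers": [0.32, 0.32, 0.32, 0.32, 0.32, 0.32, 0.32, 0.32, 0.32, 0.32], "dp": [[0.5, 12, -1], [0.7, 19, 3], [1, 26, 6], [1.3, 32, 8], [1.5, 37, 9.5], [1.8, 41, 10], [2, 44, 10], [2, 46, 10], [2, 48, 10], [2, 50, 10]], "turn": [[0, 0, 0], [0, 0, 0], [0, 0, 0], [0, 0, 0], [0, 0, 0], [0, 0, 0], [0, 0, 0], [0, 0, 0], [0, 0, 0], [0, 0, 0]]}}

```text
time_s: 18.3
position: [0.4255, 0.1418, 0.1896]
tcp_rot: [[0.016, -0.999, 0.046], [0.004, 0.046, 0.999], [-1.0, -0.016, 0.005]]
force: [0.4, -1.9, 0.8]
opening: 0.321
```

Emit:
{"fn": "send_rows", "kwargs": {"fingers": [0.32, 0.32, 0.32, 0.32, 0.32, 0.32, 0.32, 0.32, 0.32, 0.32], "dp": [[0, 2, 0], [0, 4, 0], [0, 6, -0.5], [0, 8, -1], [0, 10, -1], [0.5, 12, -1.5], [0.5, 14, -2], [0.5, 16, -2.5], [0.5, 18, -3], [0.5, 18, -3]], "turn": [[0, 0, 0], [0, 0, 0], [0, 0, 0], [0, 0, 0], [0, 0, 0], [0, 0, 0], [0, 0, 0], [0, 0, 0], [0, 0, 0], [0, 0, 0]]}}

```text
time_s: 19.13
position: [0.4259, 0.1603, 0.1865]
tcp_rot: [[0.016, -0.999, 0.046], [0.004, 0.046, 0.999], [-1.0, -0.016, 0.005]]
force: [0.6, -0.2, -0.7]
opening: 0.315
```

```bash
python3 look.py c4; python3 sw.py -36 36 6 -7;python3 kat.py c4
```

```text
t 19.13 stand mm [ 28.1 127.6 186.5] F [-0.2 -0.6 -0.7] op 0.32
[  6.  20. 109.   0.  50. -81.]
t 19.23 stand mm [ 27.9 127.6 186.5] F [ 0.5  0.5 -1. ] op 0.32
-36.0 [ -2.7 -70.2  -8. ]
-30.0 [ -2.4 -64.9  -4.6]
-24.0 [ -2.2 -59.3  -1.7]
-18.0 [ -1.9 -53.4   0.5]
-12.0 [ -1.6 -47.4   2.1]
-6.0 [ -1.3 -41.2   3.1]
0.0 [ -1.  -34.9   3.5]
6.0 [ -0.7 -28.7   3.1]
12.0 [ -0.4 -22.5   2.1]
18.0 [ -0.2 -16.4   0.5]
24.0 [  0.1 -10.5  -1.7]
30.0 [ 0.4 -5.  -4.6]
36.0 [ 0.6  0.3 -8. ]
87 [-0.042 -0.052] [0.056 0.047]
center [ 0.0058 -0.0022]
```

View pics/k_c4.png

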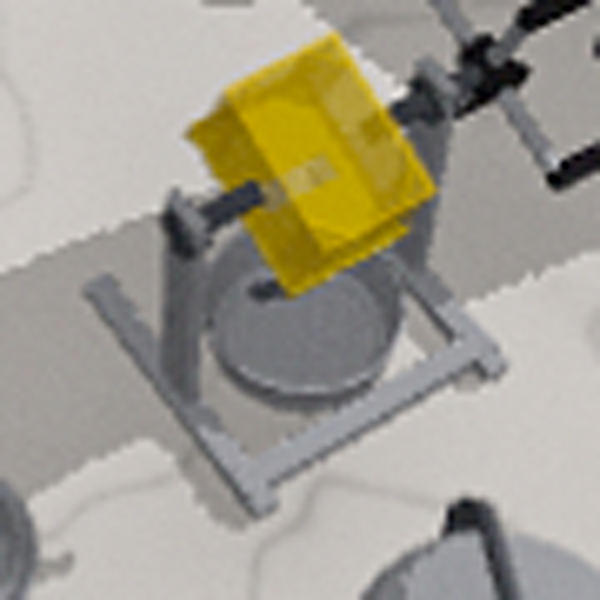

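View pics/c4.png

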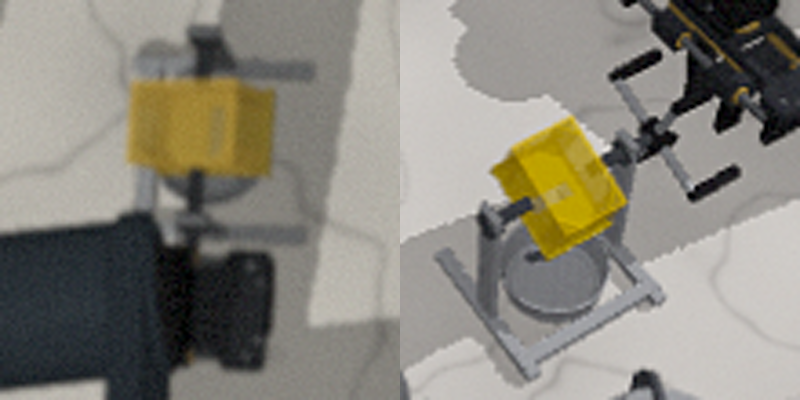

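The pin is now in the katori, showing as a dark bar at about (265,290), and the box is empty. I'll withdraw straight up.

Emit:
{"fn": "send_rows", "kwargs": {"fingers": [0.32, 0.35, 0.38, 0.38, 0.38, 0.38, 0.38, 0.38, 0.38, 0.38], "dp": [[0, -4, 0], [0, -5, 0], [0, -5, 10], [0, -5, 30], [0, -5, 55], [0, -5, 80], [0, -5, 105], [0, -5, 120], [0, -5, 120], [0, -5, 120]], "turn": [[0, 0, 0], [0, 0, 0], [0, 0, 0], [0, 0, 0], [0, 0, 0], [0, 0, 0], [0, 0, 0], [0, 0, 0], [0, 0, 0], [0, 0, 0]]}}

```text
time_s: 20.07
position: [0.426, 0.1549, 0.3069]
tcp_rot: [[0.017, -0.999, 0.046], [0.004, 0.046, 0.999], [-1.0, -0.017, 0.005]]
force: [-0.0, 0.7, 0.9]
opening: 0.38
```

```bash
python3 look.py d1; python3 kat.py d1
python3 - <<'E'
from h import *
c=load("scene_d1");i=c["img"][195:285,240:330]
# dark pin pixels inside katori
v=c["img"].max(2);P=cloud(c);r=P-O;x=r@SX;y=r@SY
m=(np.hypot(x-.005,y)<.042)&(P[...,2]<.045)&(P[...,2]>0)&(v<62);print(m.sum(),P[m].mean(0),x[m].mean(),y[m].mean())
E
```

```text
t 20.07 stand mm [ 22.8 127.2 306.9] F [0.7 0.  0.9] op 0.38
[  6.  10. 100.   0.  69. -82.]
83 [-0.044 -0.051] [0.056 0.047]
center [ 0.0054 -0.0022]
4 [0.55394729 0.10497737 0.01078089] -0.021107764188055538 -0.0029426070167294567
```

View pics/k_d1.png

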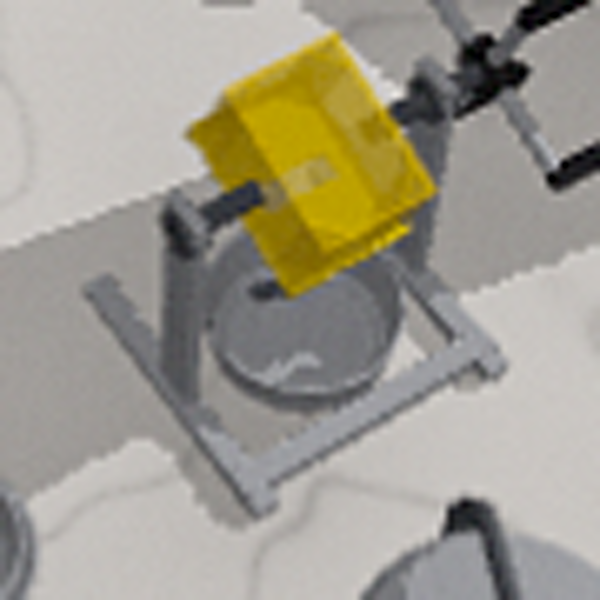

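View pics/d1.png

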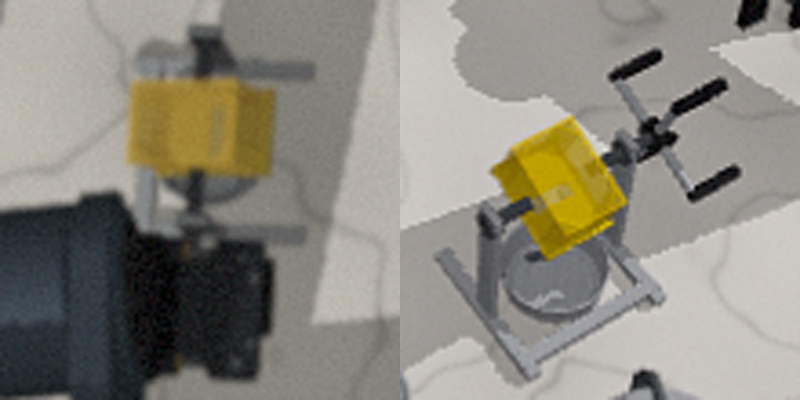

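```bash
python3 -c "
from rig import bot
print(bot.hand_in())"
```

```text
the job is handed in; nothing more can be done
None
```

The pin is in the katori, which stands under the box, and I've handed the job in at about 20 s; no verdict was reported.

- **Katori:** I pushed it home with the gripper leaned back 36° until it met the back bar, at about 8 N.
- **Box:** I turned it over in three swings of the hand wheel, with a peg between loosely open fingers. Two quick rocks rolled the pin past the slot without dropping it. A slower crossing dropped it through.

**Last checks:**
- The katori's centre measured about 6 mm from the home point, and it looked upright.
- The pin lay inside it at about 11 mm height, roughly 26 mm from its axis. It was in the same place in the pictures taken before and after I withdrew.
- The pin's position comes from only 4 depth pixels, because the box hides part of it.
- The gripper was clear of everything, about 10 cm above the wheel.
- I kept clear of the other things but did not re-measure where they stand at the end.

No check failed or disagreed.

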